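# Unload the finished carrier from the sprung inspection jig

## Robot

A 7-joint arm with a two-finger parallel gripper is mounted at the origin on the work surface. World frame = base frame: x ahead of the robot, y to its left, z up, the work surface at z = 0. Lengths are in m, angles in degrees, forces in N, time in s.
With the tool pointing down it reaches from about 0.425 to 0.875 m from the base axis. Payload 9.9 kg.
Tool frame: the origin (TCP) lies midway between the tips of the shut fingers; the grasp point (between the pads) lies arm.grip_point_offset behind it (arm.grip_point_offset is the distance from the TCP to the grasp point, in m); y points along the fingers, z is the direction in which the jaws open and shut, and the axes are right-handed (so a half turn about y gives the same grasp; the last joint's range is limited). The gripper opens to 85 mm and grips with 20 to 120 N. Pads are 22 mm wide; open, the fingers measure 114 mm over their backs; the gripper's body (76 mm by 85 mm) begins 54 mm behind the grasp point. The pads swing forward as they close: fully open they stand 13 mm farther back than shut.
Start: joints at [69.798, 32.985, 1.427, 82.34, -0.859, 64.687, -3.237], TCP at [0.179, -0.651, 0.231] pointing down, gripper open.
Joint ranges: [-157.87, 157.87], [-19.46, 123.44], [-87.15, 90], [11.01, 140.99], [-62.26, 242.26], [9.8, 113.94], [-161.44, 161.44]. Speed limits (degrees/s): [127.2, 127.2, 172.46, 172.46, 180, 180, 180].

## Interface

Orientations are given as [roll, pitch, yaw] about the fixed x, y, z axes, in that order (R = Rz(yaw) Ry(pitch) Rx(roll)).
In Python, from bench import arm gives the robot as it stands.
- The arm moves only by the tool carry_out, never from a script. Its argument "steps" is a list of rows, each a list of 7 numbers: the shift along the tool's x, y, z in m, then the turn, a rotation vector about the tool's x, y, z in degrees, then the opening, from 0 (shut) to 1 (fully open). A call has 1 to 10 rows; each row is the pose to reach, as a shift and turn from the pose commanded when the call began, along the tool's axes at that moment; what a row does not reach only later rows make up. A row lasts 1/12 s, in which the tool goes at most 41.7 mm and 7.16 degrees, less where a joint would pass 70% of its speed; a pose out of reach is approached as far as the arm can. A call with a gripper value outside its range is refused whole. The fingers move at their own pace and stop on an object; "newtons" is the grip in N (left out, the last holds). Time passes only in rows, so rows that repeat a pose let the fingers close. It gives the time, the measured TCP pose, the force and the opening at its end, in the units of the state.
- arm.state(): the state, without advancing time (a new reading comes with each control period).
- arm.snapshot(name): name is "scene" or "top" or "wrist"; returns the picture (384x512x3 uint8, red, green, blue); there is no depth.
- arm.camera_info(name): a dict with "K" (3x3 intrinsics, pixels), "R" (3x3) and "t" (3): a world point X has camera coordinates R X + t. Camera axes: x right, y down, z forward; pixel columns grow to the right and rows downward; lengths in m; the calibration is good to about 2 mm. A picture is of the moment at which its call begins: read the wrist's pose just before it. camera_info takes no time and is no camera call; for the wrist camera it gives the pose at the moment of the call.
- arm.finish_job(): hands the job in, once; it reports no verdict.
The state is a dict: "clock": time; "joint_positions": joint angles; "qvel": joint speeds; "joint_efforts": joint torques, N m; "ee_pos": TCP position; "eef_rot": TCP orientation; "ft_force": force on the tool from outside, world axes, zero at the start; "moment": the same for the moment, N m; "width": finger opening in m.
Only numpy, scipy, OpenCV 4.12 (cv2) and the standard library are available. Lean on these libraries where they do the work, as an engineer would, in place of code of your own. Each camera call takes 0.05 s, during which the arm holds its last target.

## Task

The parts in the inspection jig are checked: swing the jig's sprung clamp arm up past its hold-open point, so that it stays open by itself, and never let it snap back. Then draw the grey carrier out from under the two red lips, keep it level, and set it down gently, flat in the blue tray with its long side along the tray's long side and roughly in the middle. Leave the clamp open for the next carrier and do not disturb the other things on the bench.

Things in the scene. Friction and masses are not known exactly. Their poses are not given: they have to be found in the camera images.
- jig: Aluminium inspection jig fixed to the bench, base 230 x 190 x 20 mm (own x from -62 to 168 mm). Origin: underside, below the seated carrier's centre; z up; +x towards the clamp hinge. The carrier rests on the base, 20 mm above the bench, between two side guides 10 mm high (2 mm play each side). The -x end is open: the carrier is drawn out that way.
- lips (a point): Midway between the two red lips at the jig's +x end, at their underside (jig x 49.5, y 0, z 34.8 mm; axes as the jig's). Each lip is 20 mm wide, at y = +-30 mm, and covers the last 10 to 13 mm of the carrier's deck, 2.8 mm above it; a rear stop at jig x = 63 mm bounds the carrier. Drawn 15 mm or more to -x, the carrier is free to lift straight up.
- clamp_hinge (a point): Middle of the clamp's hinge axis: jig x 85, y 0, z 55 mm. Fixed to the jig, axes as the jig's; the hinge axis is the jig's y.
- clamp_bar (a point): Middle of the orange bar at the clamp arm's free end: round, 12 mm thick, 132 mm long, parallel to the hinge and 200 mm from it, between two blue rails (108 mm clear). Shut, it is at jig x -115 mm, 55 mm above the bench with only the bench below. Pinched across from above, it turns within the grip as it is lifted in its arc. Axes turn with the arm.
- clamp (a joint): Clamp angle, rad: about 0 shut (feet on the carrier), growing as the bar swings up and over to jig +x; stop at 1.35. Spring and weight pull it shut, 8 to 11 N at the bar, fading to nothing at the hold-open point (0.9 to 1.05, by hidden weight); beyond, it swings, damped, to the stop and stays (5 N). There the bar overhangs the carrier's far half: jig x 41, z 250 mm. Let go earlier, it snaps shut.
- carrier: Light grey carrier with small black parts fast in it: deck 120 x 150 x 12 mm (x, y, z), and on the middle of its top an upright grip rib 60 mm long along x, 14 mm thick along y, rising 40 mm above the deck (top 52 mm above the underside). Origin: centre of the underside; z up. 0.25 to 0.5 kg. Seated, its axes are parallel to the jig's. Either way round will do.
- tray: Blue open tray, fixed to the bench, outside 162 x 192 x 26 mm (x, y, z), walls and floor 5 mm (inside 152 x 182 mm). Origin: centre of the underside; its long side is along y.
- tape: Bystander, to be left alone: yellow tape roll lying flat, 92 mm across, 20 mm high. Origin: centre of its underside.
- brush: Bystander, to be left alone: small brush lying flat, 170 mm long. Origin: centre of its underside.
- swab_cup: Bystander, to be left alone: white cup of cotton swabs, 74 mm across, 140 mm high with the swabs. Origin: centre of its underside.
- bottle: Bystander, to be left alone: green bottle, 60 mm across, 170 mm high. Origin: centre of its underside.
- driver: Bystander, to be left alone: black-handled screwdriver lying flat, 190 mm long. Origin: centre of its underside.
- jar: Bystander, to be left alone: amber jar with a lid, 66 mm across, 75 mm high. Origin: centre of its underside.
Things that resemble listed ones, but are neither listed nor needed, are in the scene too. Leave any pink look-alike of the carrier alone.

How it is judged (in metres and radians):
On the way, in this order (a step that is already met when the one before it is completed fails the run):
1. The clamp arm stands open by itself, let go, with the carrier still in the jig (value of joint clamp above 1.25 rad and contact force between the fingers and clamp below 0.2 N and z of carrier in the frame of jig below 0.03 m and horizontal distance between carrier and jig below 0.012 m), for 0.2 s.
2. The carrier is lifted clear of the jig with the clamp still open (z of carrier in the frame of jig above 0.045 m and value of joint clamp above 1.2 rad), for 0.1 s.
At the end, for the whole second after the job is handed in: The clamp arm stands open by itself (over 1.25 rad), and the carrier lies flat, upright and at rest on the blue tray's floor (underside within 3 mm of the floor, tilt under 0.04 rad), inside its walls with its long side along the tray's (centre within 20 mm, turned less than 0.25 rad) (value of joint clamp above 1.25 rad and x of carrier in the frame of tray between -0.02 and 0.02 m and y of carrier in the frame of tray between -0.02 and 0.02 m and z of carrier in the frame of tray between 0.002 and 0.008 m and angle between carrier's own z axis and vertical below 0.04 rad and angle between the x axis of carrier and the x axis of tray, either way round below 0.25 rad and linear speed of carrier below 0.02 m/s); the robot touches nothing.
It fails at once if The clamp arm snaps back (closing faster than 1.2 rad/s) (velocity of joint clamp below -1.2 rad/s).
It fails at once if The carrier is dropped (moving faster than 0.5 m/s with no finger on it, a fall of about 13 mm) (contact force between the fingers and carrier below 0.05 N and linear speed of carrier above 0.5 m/s).
It fails at once if The carrier is tipped more than 0.35 rad (angle between carrier's own z axis and vertical above 0.35 rad).
It fails at once if A bystander (tape, brush, swab cup, bottle, screwdriver or jar) is moved more than 30 mm (distance of any of tape, brush, swab_cup, bottle, driver, jar from where it was at the start of the episode above 0.03 m).
It also fails if it takes over 58 s, if anything falls off the work surface, if the arm or the gripper's body presses on something with over 40 N, if the wrist force passes 120 N, or if a joint passes its speed limit or range.

## Working session

There is one attempt and no reset: what is moved stays moved. The work goes in short steps, Python scripts to look and compute and a tool call to move; the robot and the scene stay as the last step left them, time stands still between calls to the robot, and variables do not carry over. Pictures are saved under pics/ and viewed, and the job is handed in when it is done.

Besides the shell and the picture viewer there is one more tool, called after ">>>" as name(argument=value, ...), one argument or row to a line, values as JSON. carry_out: Moves the arm, as the interface text tells. Its arguments: {"type":"object","properties":{"steps":{"type":"array"},"newtons":{"type":"number"}},"required":["steps"]}

```bash
ls; mkdir -p pics
python3 - <<'E'
from bench import arm
import cv2
print(arm.state()); print(arm.grip_point_offset)
for n in("scene","top","wrist"):
    i=arm.camera_info(n);print(n,i)
    cv2.imwrite(f"pics/{n}0.png",arm.snapshot(n)[:,:,::-1])
E
```

```text
pics
{'clock': 0.0, 'joint_positions': array([69.79684624, 33.03248524,  1.42091682, 82.38658494, -0.86061786,
       64.68652878, -3.23692327]), 'qvel': array([-0.04500136, -0.01169864,  0.00137694, -0.03955432,  0.0264127 ,
        0.0072335 ,  0.04843625]), 'joint_efforts': array([-5.26028216e-04, -7.65747643e+01,  2.25042254e+00, -2.85967040e+01,
        1.53653539e-02,  1.25827314e-02,  2.77030136e-05]), 'ee_pos': array([ 0.17918588, -0.6503084 ,  0.23044277]), 'eef_rot': array([-9.00950697e+01, -2.51240489e-03, -1.64594367e+02]), 'ft_force': array([-0.64954406, -0.07490954,  0.3776765 ]), 'moment': array([-0.03298684, -0.02157754,  0.00810356]), 'width': 0.08545447721709315}
0.0187
scene {'K': array([[398.22663979,   0.        , 249.06593288],
       [  0.        , 398.22663979, 197.78150453],
       [  0.        ,   0.        ,   1.        ]]), 'R': array([[-0.4653516 ,  0.88508453,  0.00855961],
       [ 0.73758805,  0.39311184, -0.54902363],
       [-0.48929721, -0.24917556, -0.835763  ]]), 't': array([ 0.31055589, -0.34613326,  1.53770873])}
top {'K': array([[375.35401528,   0.        , 255.65537401],
       [  0.        , 375.35401528, 187.51027722],
       [  0.        ,   0.        ,   1.        ]]), 'R': array([[-0.00330861, -0.99999305,  0.00171997],
       [-0.99107564,  0.00304989, -0.13326582],
       [ 0.13325964, -0.00214555, -0.99107884]]), 't': array([-0.04417902,  0.55297737,  1.26076734])}
wrist {'K': array([[281.11285204,   0.        , 255.5642342 ],
       [  0.        , 281.11285204, 194.33866037],
       [  0.        ,   0.        ,   1.        ]]), 'R': array([[ 0.26481799, -0.96429705, -0.00162444],
       [-0.92815866, -0.2553497 ,  0.27077302],
       [-0.26152042, -0.07019783, -0.96264185]]), 't': array([-0.67409484, -0.0349035 ,  0.37854586])}
```

View pics/top0.png

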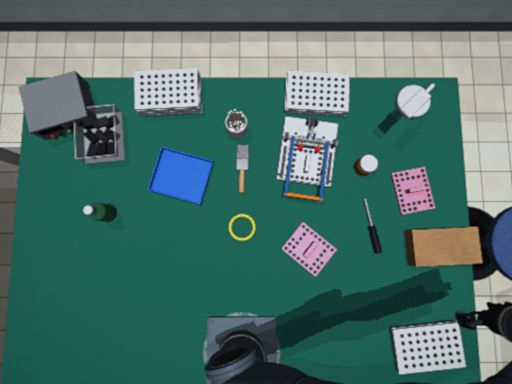

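View pics/scene0.png

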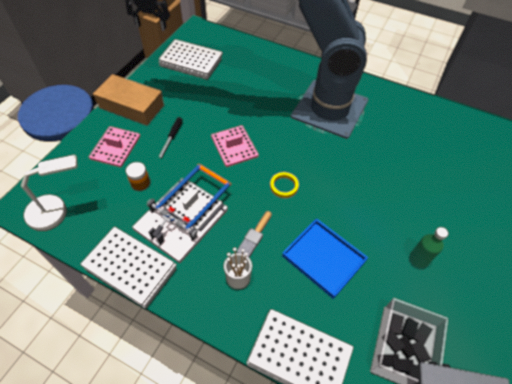

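View pics/wrist0.png

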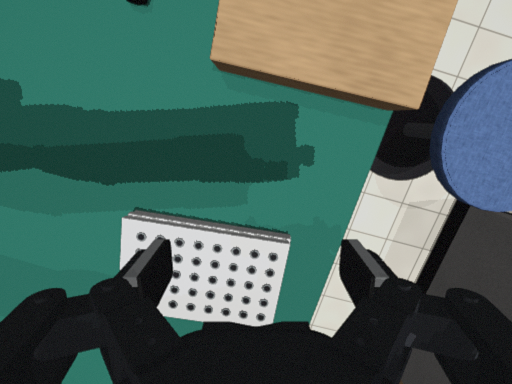

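Run:
```python
import cv2,numpy as np
t=cv2.imread("pics/top0.png");s=cv2.imread("pics/scene0.png")
a=cv2.resize(t[105:215,255:365],None,fx=5,fy=5,interpolation=cv2.INTER_CUBIC)
b=cv2.resize(s[150:270,125:245],None,fx=5,fy=5,interpolation=cv2.INTER_CUBIC)
cv2.imwrite("pics/ca.png",a);cv2.imwrite("pics/cb.png",b)
c=cv2.resize(t[140:210,140:225],None,fx=6,fy=6,interpolation=cv2.INTER_CUBIC);cv2.imwrite("pics/cc.png",c)
```

```text
(no output)
```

View pics/ca.png

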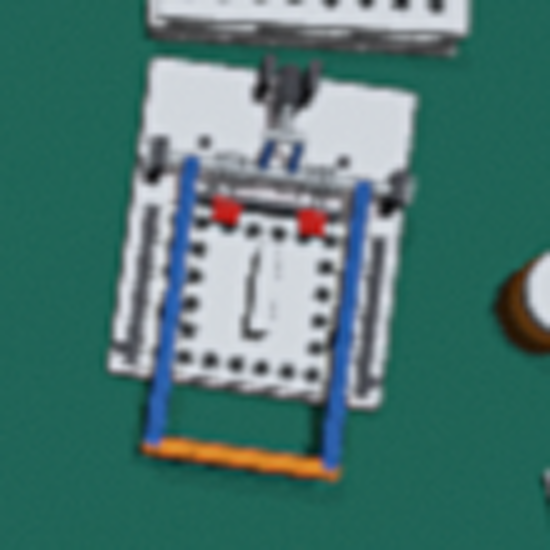

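View pics/cb.png

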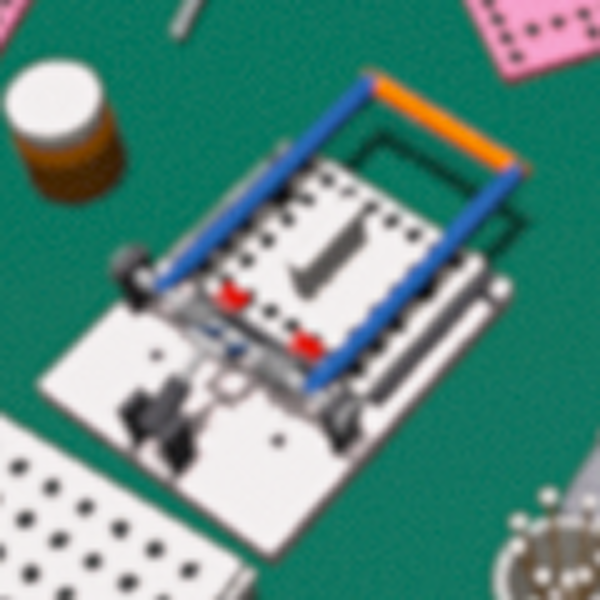

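View pics/cc.png

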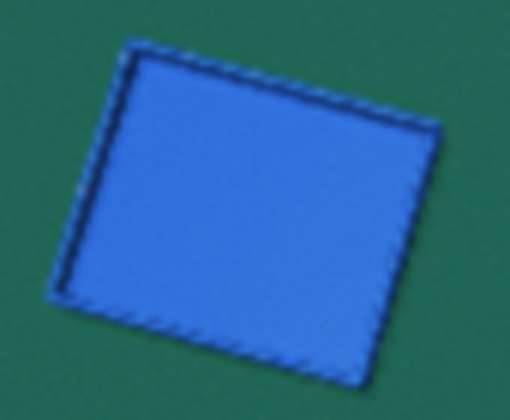

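```bash
cat > h.py <<'E'
import numpy as np
from scipy.optimize import least_squares
from scipy.spatial.transform import Rotation as R
def proj(i,X):
    c=np.asarray(X)@i["R"].T+i["t"]; p=c@i["K"].T; return p[:,:2]/p[:,2:]
def uncrop(p,x0,y0,f): return (np.asarray(p,float)+.5)/f-.5+[x0,y0]
def fit(obs,x0):
    # obs: list (info, local pts Nx3, pix Nx2)
    def w(p,L): 
        c,s=np.cos(p[2]),np.sin(p[2]); L=np.asarray(L,float)
        return np.c_[p[0]+c*L[:,0]-s*L[:,1],p[1]+s*L[:,0]+c*L[:,1],L[:,2]]
    f=lambda p: np.concatenate([(proj(i,w(p,L))-q).ravel() for i,L,q in obs])
    r=least_squares(f,x0,loss="soft_l1"); return r.x,f(r.x).round(1)
E
python3 - <<'E'
from bench import arm
from h import *
T=arm.camera_info("top");S=arm.camera_info("scene")
base=[[.168,.095,.02],[.168,-.095,.02],[-.062,-.095,.02],[-.062,.095,.02]]
bar=[[-.115,.066,.055],[-.115,-.066,.055]]
lips=[[.0495,.03,.036],[.0495,-.03,.036]]
ob=[(T,base,uncrop([(155,57),(415,92),(380,405),(110,370)],255,105,5)),
(T,bar,uncrop([(142,447),(340,472)],255,105,5)),
(T,lips,uncrop([(227,211),(312,221)],255,105,5)),
(S,[base[0],base[1],base[3]],uncrop([(272,555),(40,383),(510,288)],125,150,5)),
(S,bar,uncrop([(525,170),(370,77)],125,150,5)),
(S,lips,uncrop([(308,345),(233,295)],125,150,5))]
for o in (ob,ob[:3],ob[3:]):
    x,r=fit(o,[.6,-.1,0]);print(x,np.degrees(x[2]));print(r)
tr=[[.081,.096,.026],[.081,-.096,.026],[-.081,-.096,.026],[-.081,.096,.026]]
tb=[[.081,.096,0],[.081,-.096,0],[-.081,-.096,0],[-.081,.096,0]]
o=[(T,tr,uncrop([(130,40),(440,123),(367,385),(52,297)],140,140,6))]
x,r=fit(o,[.6,.2,-.25]);print("tray",x,np.degrees(x[2]),r)
E
```

```text
[ 0.6352022  -0.22408497 -0.14534387] -8.32759060082384
[-0.  -0.2  0.5  0.   0.1  0.3  0.4 -0.3  0.9 -0.9 -0.1 -0.4 -0.1  2.3
 -0.2  2.7 -0.4  0.1 -0.6  0.7  0.4 -0.4  0.   1.4 -0.8  0.5  1.6 -0.4
  1.9 -0.2]
[ 0.63552764 -0.22354324 -0.14342816] -8.21782813930639
[-0.3 -0.3  0.2 -0.1 -0.   0.1  0.3 -0.4  0.8 -1.  -0.2 -0.6 -0.3  2.2
 -0.3  2.6]
[ 0.63483699 -0.22489559 -0.14737289] -8.443844867846131
[-0.7 -0.1 -0.8  0.4  0.3 -0.5 -0.1  1.3 -0.9  0.4  1.4 -0.6  1.8 -0.5]
tray [ 0.6007507   0.21609269 -0.2657831 ] -15.228250143975124 [ 0.  -0.4  0.6 -0.4 -0.1  0.2 -0.5  0.6]
```

Run:
```python
import cv2
s=cv2.imread("pics/scene0.png")
cv2.imwrite("pics/cd.png",cv2.resize(s[210:305,275:375],None,fx=6,fy=6,interpolation=cv2.INTER_CUBIC))
```

```text
(no output)
```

View pics/cd.png

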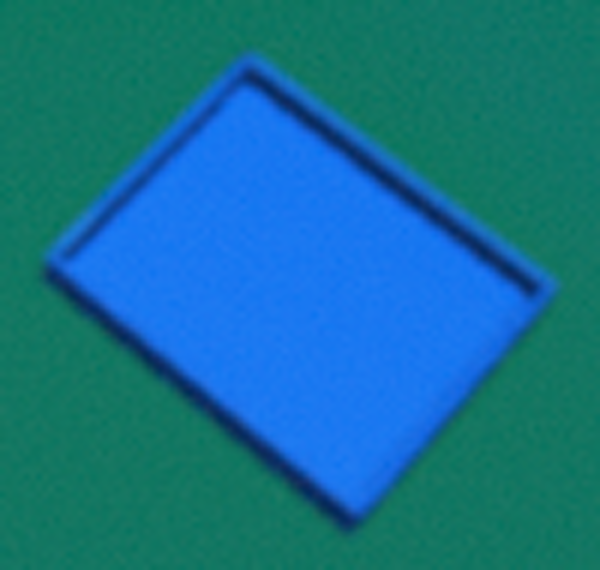

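```bash
cat >> h.py <<'E'
def pose(s): return np.array(s["ee_pos"]),R.from_euler("xyz",s["eef_rot"],degrees=True)
def Rt(phi,tilt=0,ax=None):
    # tool pointing down with yaw phi; tilt about world axis ax (yaw deg of horizontal axis)
    r=R.from_euler("xyz",[-90,0,phi],degrees=True)
    if tilt: r=R.from_rotvec(np.radians(tilt)*np.array([np.cos(np.radians(ax)),np.sin(np.radians(ax)),0]))*r
    return r
def go(s,p,rt):
    p0,r0=pose(s); d=r0.inv().apply(np.asarray(p)-p0); v=np.degrees((r0.inv()*rt).as_rotvec())
    print("shift",d.round(4),"rot",v.round(2)); return d,v
JIG=np.array([.6352,-.2241]);JY=-8.33
def jw(x,y,z,J=None,yaw=None):
    J=JIG if J is None else J; a=np.radians(JY if yaw is None else yaw);c,s_=np.cos(a),np.sin(a)
    return np.array([J[0]+c*x-s_*y,J[1]+s_*x+c*y,z])
E
python3 - <<'E'
from bench import arm
from h import *
s=arm.state();i=arm.camera_info("wrist")
C=-i["R"].T@i["t"];p,r=pose(s);print("cam in tool",r.inv().apply(C-p),r.inv().apply(i["R"][2]))
print(jw(-.115,0,.055))
for phi in(-98.3,): go(s,[.515,-.207,.2],Rt(phi))
E
```

```text
cam in tool [-6.83646253e-02 -1.42240747e-01 -4.95294140e-05] [ 2.70672191e-01  9.62671521e-01 -3.29218534e-04]
[ 0.52141324 -0.20743946  0.055     ]
shift [-0.4416  0.031  -0.3383] rot [ 7.00e-02 -6.63e+01 -4.00e-02]
```

>>> carry_out(
  steps=[
    [-0.04, 0.003, -0.03, 0, -6, 0, 1],
    [-0.08, 0.006, -0.06, 0, -12, 0, 1],
    [-0.11, 0.008, -0.085, 0, -18, 0, 1],
    [-0.14, 0.01, -0.11, 0, -24, 0, 1],
    [-0.17, 0.012, -0.135, 0, -30, 0, 1],
    [-0.2, 0.014, -0.16, 0, -36, 0, 1],
    [-0.23, 0.016, -0.18, 0, -42, 0, 1],
    [-0.26, 0.018, -0.2, 0, -48, 0, 1],
    [-0.29, 0.02, -0.225, 0, -54, 0, 1],
    [-0.32, 0.022, -0.25, 0, -60, 0, 1],
  ],
)

```text
clock: 0.98
ee_pos: [0.4221, -0.3232, 0.2092]
eef_rot: [-90.0, -0.0, -104.3]
ft_force: [1.0, -1.2, -0.3]
width: 0.0853
```

Run:
```python
from bench import arm
from h import *
s=arm.state();print(s["clock"],s["ee_pos"],s["eef_rot"],s["joint_positions"])
go(s,[.515,-.207,.2],Rt(-98.3))
```

```text
0.9833 [ 0.42213687 -0.32318635  0.20920919] [-8.99978816e+01 -7.88406529e-03 -1.04312054e+02] [ 44.93974028  22.6973709  -17.71424439 105.38688221   8.44189676
  53.18546854   9.12691517]
shift [-0.1355  0.0092  0.0613] rot [-0.   -6.01  0.01]
```

>>> carry_out(
  steps=[
    [-0.03, 0.002, 0.015, 0, -2, 0, 1],
    [-0.06, 0.004, 0.03, 0, -4, 0, 1],
    [-0.09, 0.006, 0.045, 0, -6, 0, 1],
    [-0.12, 0.008, 0.057, 0, -6, 0, 1],
    [-0.1355, 0.009, 0.061, 0, -6, 0, 1],
    [-0.1355, 0.009, 0.061, 0, -6, 0, 1],
  ],
)

```text
clock: 1.48
ee_pos: [0.5168, -0.2042, 0.2]
eef_rot: [-90.0, 0.1, -98.2]
ft_force: [-0.2, -0.8, -0.6]
width: 0.0856
```

Run:
```python
from bench import arm
import cv2
from h import *
s=arm.state();i=arm.camera_info("wrist");im=arm.snapshot("wrist")
print(s["clock"],s["ee_pos"],s["eef_rot"],s["width"])
import pickle;pickle.dump(i,open("w1.pkl","wb"))
cv2.imwrite("pics/w1.png",im[:,:,::-1])
J=[jw(-.115,.066,.055),jw(-.115,-.066,.055),jw(-.062,.095,.02),jw(-.062,-.095,.02)];print(proj(i,J))
```

```text
1.4833 [ 0.516814   -0.20416624  0.20000106] [-89.97195801   0.14950433 -98.23393335] 0.08563322164477441
[[260.93657919 121.06913888]
 [260.2283141  243.357022  ]
 [309.47786418  92.86642325]
 [301.61455745 252.34664544]]
```

View pics/w1.png

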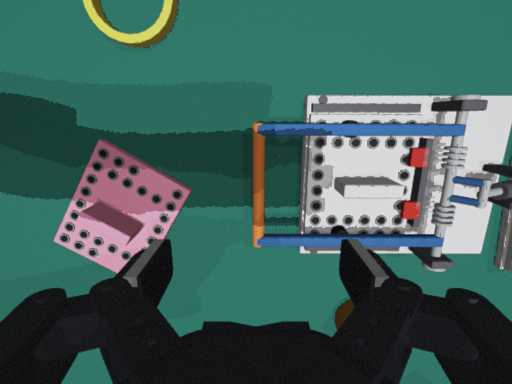

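Run:
```python
import cv2
s=cv2.imread("pics/w1.png")
cv2.imwrite("pics/w1a.png",cv2.resize(s[85:265,240:340],None,fx=3.3,fy=3.3,interpolation=cv2.INTER_CUBIC))
```

```text
(no output)
```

View pics/w1a.png

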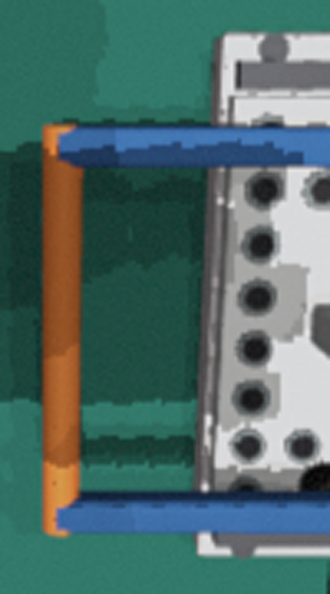

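Run:
```python
from bench import arm
from h import *
import pickle
W=pickle.load(open("w1.pkl","rb"))
T=arm.camera_info("top");S=arm.camera_info("scene")
base=[[.168,.095,.02],[.168,-.095,.02],[-.062,-.095,.02],[-.062,.095,.02]]
bar=[[-.115,.066,.055],[-.115,-.066,.055]]
wo=[(W,bar,np.array([(258.8,123),(258.4,247)])),(W,[base[3],base[2]],np.array([(306.5,95.6),(303,253)]))]
ob=[(T,base,uncrop([(155,57),(415,92),(380,405),(110,370)],255,105,5)),
(T,bar,uncrop([(142,447),(340,472)],255,105,5)),
(S,[base[0],base[1],base[3]],uncrop([(272,555),(40,383),(510,288)],125,150,5)),
(S,bar,uncrop([(525,170),(370,77)],125,150,5))]
for o in (ob+wo,wo):
    x,r=fit(o,[.6,-.1,0]);print(x,np.degrees(x[2]));print(r)
    J=x[:2];y=np.degrees(x[2]);print(jw(-.115,0,.055,J,y))
tr=[[.081,.096,.026],[.081,-.096,.026],[-.081,-.096,.026],[-.081,.096,.026]]
o=[(T,tr,uncrop([(130,40),(440,123),(367,385),(52,297)],140,140,6)),(S,[tr[0],tr[1],tr[2],tr[3]],uncrop([(352,515),(47,260),(250,55),(556,285)],275,210,6))]
for q in(o,o[1:]): x,r=fit(q,[.6,.2,-.25]);print("tray",x,np.degrees(x[2]),r)
```

```text
[ 0.63343016 -0.22491377 -0.13597538] -7.7908151098781495
[-0.3  0.4  0.3  0.2  0.5  0.5  0.8  0.5  1.5 -0.2  0.5 -0.1  0.3 -0.4
 -0.3  0.6  0.5 -1.2 -0.1  0.6 -1.1  0.  -0.1  0.3  0.9 -1.9  0.6 -1.1
 -2.   0.5]
[ 0.51949166 -0.20932475  0.055     ]
[ 0.63370629 -0.22490641 -0.12906018] -7.39460377088893
[-0.3  1.1  1.6 -1.3  0.2 -0.7 -1.3  0.8]
[ 0.51966271 -0.21010566  0.055     ]
tray [ 0.60091202  0.21543949 -0.27192183] -15.579972939656942 [ 0.4 -0.6  0.9 -0.3 -0.1  0.3 -0.4  0.4  1.3  0.8 -0.6 -0.3 -0.4 -0.6
  0.5  0.1]
tray [ 0.60105996  0.21476688 -0.27851835] -15.957925750340921 [ 0.8  0.8 -0.8 -0.7 -0.3 -0.7  0.3  0.3]
```

```bash
sed -i 's/^JIG=.*/JIG=np.array([.6335,-.2248]);JY=-7.9/' h.py
python3 - <<'E'
from bench import arm
from h import *
s=arm.state();print(s["clock"],s["ee_pos"])
b=jw(-.115,0,.036);print(b);go(s,b,Rt(-97.9))
E
```

```text
1.5333 [ 0.51542325 -0.2067616   0.19998521]
[ 0.51959141 -0.20899388  0.036     ]
shift [0.0018 0.164  0.0045] rot [ 0.02 -0.47 -0.06]
```

>>> carry_out(
  steps=[
    [0.001, 0.03, 0.0045, 0, -0.4, 0, 0.6],
    [0.002, 0.06, 0.0045, 0, -0.4, 0, 0.6],
    [0.002, 0.09, 0.0045, 0, -0.4, 0, 0.6],
    [0.002, 0.115, 0.0045, 0, -0.4, 0, 0.6],
    [0.002, 0.135, 0.0045, 0, -0.4, 0, 0.6],
    [0.002, 0.15, 0.0045, 0, -0.4, 0, 0.6],
    [0.002, 0.16, 0.0045, 0, -0.4, 0, 0.6],
    [0.002, 0.164, 0.0045, 0, -0.4, 0, 0.6],
    [0.002, 0.164, 0.0045, 0, -0.4, 0, 0.6],
  ],
)

```text
clock: 2.28
ee_pos: [0.5181, -0.2123, 0.0358]
eef_rot: [-90.1, -0.0, -98.3]
ft_force: [-0.4, -0.2, 0.3]
width: 0.0512
```

Run:
```python
from bench import arm
import cv2
from h import *
s=arm.state();im=arm.snapshot("wrist")
print(s["clock"],s["ee_pos"],s["eef_rot"],s["width"],s["ft_force"])
cv2.imwrite("pics/w2.png",im[:,:,::-1])
```

```text
2.2833 [ 0.5180799  -0.21230686  0.03576866] [-9.00684525e+01 -8.90779981e-03 -9.82513205e+01] 0.05124260963792209 [-0.41054854 -0.24181477  0.32734913]
```

View pics/w2.png

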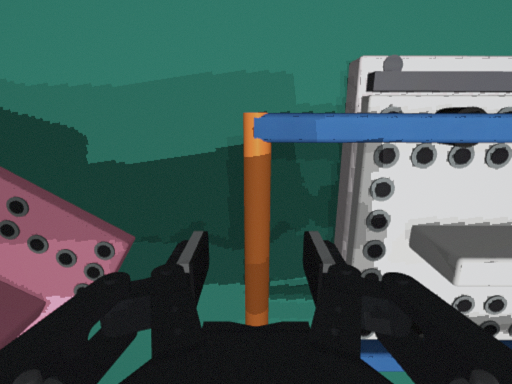

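>>> carry_out(
  steps=[
    [0, 0, 0, 0, 0, 0, 0],
    [0, 0, 0, 0, 0, 0, 0],
    [0, 0, 0, 0, 0, 0, 0],
    [0, 0, 0, 0, 0, 0, 0],
    [0, 0, 0, 0, 0, 0, 0],
    [0, 0, 0, 0, 0, 0, 0],
    [0, 0, 0, 0, 0, 0, 0],
  ],
  newtons=50,
)

```text
clock: 2.92
ee_pos: [0.5187, -0.2118, 0.0372]
eef_rot: [-90.0, -0.0, -98.2]
ft_force: [-2.3, 0.2, 5.9]
width: 0.0101
```

Run:
```python
from bench import arm
from h import *
s=arm.state();p,r=pose(s);print(s["clock"],p,s["eef_rot"],s["width"],s["ft_force"])
M=r.inv().as_matrix()
d=M@np.array([np.cos(np.radians(JY)),np.sin(np.radians(JY)),0]);print("jig x in tool",d)
for t in np.radians(np.arange(5,78,5)):
    dx=.2*(1-np.cos(t));dz=.2*np.sin(t)
    print(round(np.degrees(t)),round(t,3),(M@np.array([np.cos(np.radians(JY))*dx,np.sin(np.radians(JY))*dx,dz])).round(4))
```

```text
2.9167 [ 0.5186823  -0.21181882  0.03717802] [-8.99734999e+01 -3.00387395e-02 -9.82052964e+01] 0.010057948110498028 [-2.33412541  0.20188795  5.92706068]
jig x in tool [-5.32840069e-03  4.59713441e-04  9.99985698e-01]
5 0.087 [ 0.     -0.0174  0.0008]
10 0.175 [ 0.     -0.0347  0.0031]
15 0.262 [-0.     -0.0518  0.0068]
20 0.349 [-0.     -0.0684  0.0121]
25 0.436 [-0.0001 -0.0845  0.0188]
30 0.524 [-0.0001 -0.1     0.0268]
35 0.611 [-1.000e-04 -1.147e-01  3.620e-02]
40 0.698 [-0.0002 -0.1285  0.0468]
45 0.785 [-0.0002 -0.1414  0.0586]
50 0.873 [-0.0003 -0.1532  0.0715]
55 0.96 [-0.0004 -0.1638  0.0854]
60 1.047 [-0.0004 -0.1732  0.1001]
65 1.134 [-0.0005 -0.1812  0.1156]
70 1.222 [-0.0006 -0.1879  0.1317]
75 1.309 [-0.0007 -0.1931  0.1483]
```

>>> carry_out(
  steps=[
    [0, -0.0087, 0.0002, 0, 0, 0, 0],
    [0, -0.0174, 0.0008, 0, 0, 0, 0],
    [0, -0.0261, 0.0017, 0, 0, 0, 0],
    [0, -0.0347, 0.003, 0, 0, 0, 0],
    [0, -0.0433, 0.0047, 0, 0, 0, 0],
    [0, -0.0518, 0.0068, 0, 0, 0, 0],
    [0, -0.06, 0.0092, 0, 0, 0, 0],
    [0, -0.0684, 0.0121, 0, 0, 0, 0],
    [0, -0.0765, 0.0152, 0, 0, 0, 0],
    [0, -0.0845, 0.0188, 0, 0, 0, 0],
  ],
)

```text
clock: 3.75
ee_pos: [0.5358, -0.2143, 0.1213]
eef_rot: [-90.2, -0.0, -98.2]
ft_force: [-5.3, -1.0, -8.6]
width: 0.01
```

Run:
```python
from bench import arm
import cv2
from h import *
s=arm.state();im=arm.snapshot("wrist")
print(s["clock"],s["ee_pos"],s["eef_rot"],s["width"],s["ft_force"],s["moment"])
cv2.imwrite("pics/w3.png",im[:,:,::-1])
```

```text
3.75 [ 0.5358212  -0.21429486  0.12125308] [-9.01948540e+01 -9.23892671e-03 -9.82130869e+01] 0.009987872091877117 [-5.27095088 -0.98989316 -8.56293711] [-0.23312807  1.52293901  0.04721239]
```

View pics/w3.png

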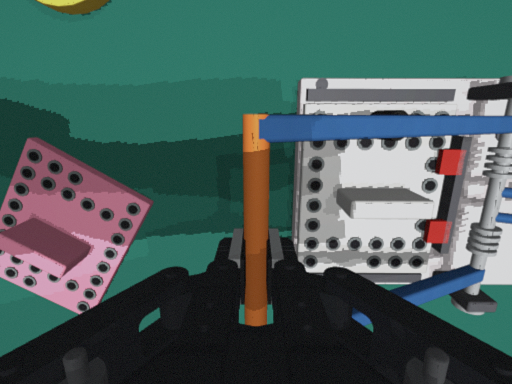

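>>> carry_out(
  steps=[
    [0, -0.0078, 0.0038, 0, 0, 0, 0],
    [0, -0.0155, 0.008, 0, 0, 0, 0],
    [0, -0.023, 0.0125, 0, 0, 0, 0],
    [0, -0.0302, 0.0174, 0, 0, 0, 0],
    [0, -0.0373, 0.0226, 0, 0, 0, 0],
    [0, -0.044, 0.028, 0, 0, 0, 0],
    [0, -0.0506, 0.0338, 0, 0, 0, 0],
    [0, -0.0569, 0.0398, 0, 0, 0, 0],
    [0, -0.063, 0.0461, 0, 0, 0, 0],
    [0, -0.0687, 0.0527, 0, 0, 0, 0],
  ],
)

```text
clock: 4.63
ee_pos: [0.5854, -0.2216, 0.1915]
eef_rot: [-90.4, -0.1, -98.2]
ft_force: [-21.5, 2.6, 17.6]
width: 0.0101
```

Run:
```python
from bench import arm
from h import *
s=arm.state();p,r=pose(s)
print(s["clock"],s["ee_pos"],s["eef_rot"],s["width"],s["ft_force"])
h=jw(.085,0,.055);gp=p+[0,0,.0187];d=gp-h;u=np.array([np.cos(np.radians(JY)),np.sin(np.radians(JY)),0])
print(d@u,d[2],np.hypot(d@u,d[2]),np.arctan2(d[2],-(d@u)))
```

```text
4.6333 [ 0.58539158 -0.22160435  0.19147479] [-9.04469882e+01 -5.87155734e-02 -9.82371877e+01] 0.010126168366615092 [-21.48561842   2.6005553   17.6435868 ]
-0.13309107481142754 0.15517479356860983 0.20443201988319168 0.8618576758369283
```

>>> carry_out(
  steps=[
    [0, -0.0065, 0.005, 0, 0, 0, 0],
    [0, -0.013, 0.0119, 0, 0, 0, 0],
    [0, -0.018, 0.019, 0, 0, 0, 0],
    [0, -0.023, 0.0266, 0, 0, 0, 0],
    [0, -0.027, 0.034, 0, 0, 0, 0],
    [0, -0.031, 0.042, 0, 0, 0, 0],
  ],
)

```text
clock: 5.13
ee_pos: [0.632, -0.2284, 0.2235]
eef_rot: [-89.8, -0.1, -98.2]
ft_force: [-6.9, 0.0, 14.9]
width: 0.01
```

```bash
cat > ang.py <<'E'
from bench import arm
from h import *
s=arm.state();p,r=pose(s)
print(s["clock"],s["ee_pos"],s["eef_rot"],s["width"],s["ft_force"])
h=jw(.085,0,.055);gp=p-r.apply([0,.0187,0]);d=gp-h;u=np.array([np.cos(np.radians(JY)),np.sin(np.radians(JY)),0])
print(d@u,d[2],np.hypot(d@u,d[2]),np.arctan2(d[2],-(d@u)))
E
python3 ang.py
```

```text
5.1333 [ 0.63202544 -0.22838105  0.22348205] [-8.98277566e+01 -5.57166261e-02 -9.82240375e+01] 0.009994902703017268 [-6.88124082  0.01722355 14.87271746]
-0.08602448646646034 0.18718195523794148 0.2060031471568261 1.1400069215347925
```

>>> carry_out(
  steps=[
    [0, -0.005, 0.007, 0, 0, 0, 0],
    [0, -0.009, 0.015, 0, 0, 0, 0],
    [0, -0.0115, 0.022, 0, 0, 0, 0],
    [0, -0.0135, 0.029, 0, 0, 0, 0],
    [0, -0.0135, 0.029, 0, 0, 0, 0],
  ],
)

```text
clock: 5.55
ee_pos: [0.6625, -0.2328, 0.2361]
eef_rot: [-89.7, -0.0, -98.2]
ft_force: [3.4, -4.1, 0.1]
width: 0.0098
```

```bash
python3 ang.py
python3 - <<'E'
from bench import arm
import cv2
cv2.imwrite("pics/w4.png",arm.snapshot("wrist")[:,:,::-1])
im=arm.snapshot("scene")
cv2.imwrite("pics/s4.png",cv2.resize(im[90:290,100:300],None,fx=3,fy=3)[:,:,::-1])
E
```

```text
5.55 [ 0.66251754 -0.23279136  0.2361272 ] [-8.96909647e+01 -4.54941917e-02 -9.82122273e+01] 0.009767315706903593 [ 3.36906925 -4.11733403  0.0999428 ]
-0.0552602644628902 0.1998269239960891 0.20732702762121327 1.3009983646697285
```

View pics/w4.png

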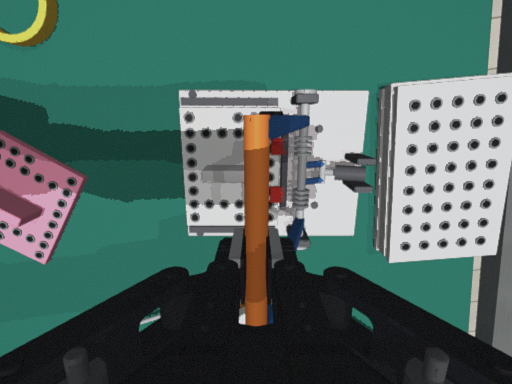

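View pics/s4.png

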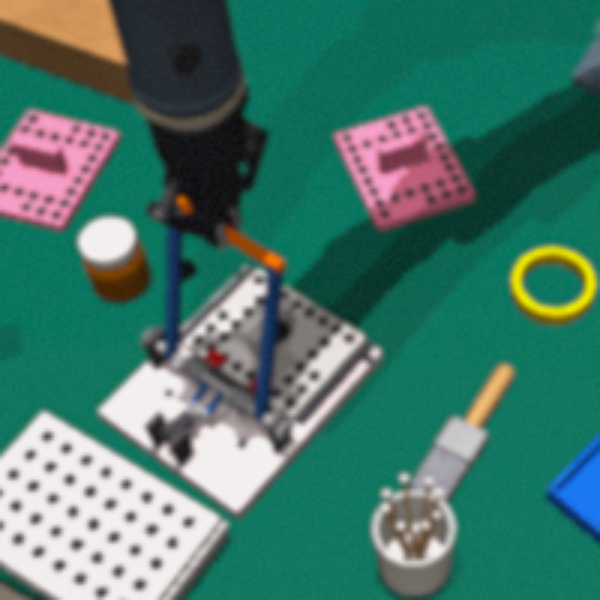

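>>> carry_out(
  steps=[
    [0, 0, 0, 0, 0, 0, 0.8],
    [0, 0, 0, 0, 0, 0, 0.8],
    [0, 0, 0, 0, 0, 0, 0.8],
    [0, 0, 0, 0, 0, 0, 0.8],
    [0, 0, 0, 0, 0, 0, 0.8],
    [0, 0, 0.005, 0, 0, 0, 0.8],
    [0, 0, 0.005, 0, 0, 0, 0.8],
  ],
)

```text
clock: 6.23
ee_pos: [0.6652, -0.2325, 0.2337]
eef_rot: [-90.0, 0.0, -98.2]
ft_force: [-0.2, 0.4, -0.0]
width: 0.0682
```

```bash
python3 ang.py
python3 - <<'E'
from bench import arm
import cv2
cv2.imwrite("pics/w5.png",arm.snapshot("wrist")[:,:,::-1])
E
```

```text
6.2333 [ 0.66515863 -0.23246315  0.23372957] [-9.00203455e+01  2.25447429e-02 -9.81802543e+01] 0.06818276385288408 [-0.17220112  0.41236122 -0.04799054]
-0.0525819626495178 0.19742956641419568 0.2043117629765173 1.310505693296767
```

View pics/w5.png

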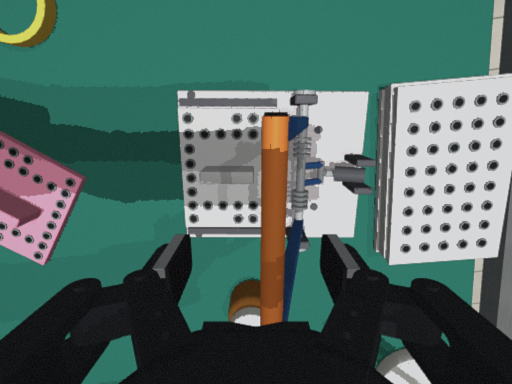

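>>> carry_out(
  steps=[
    [0, -0.02, 0.005, 0, 0, 0, 0.8],
    [0, -0.045, 0.005, 0, 0, 0, 0.8],
    [0, -0.07, 0.005, 0, 0, 0, 0.8],
    [0, -0.085, 0.0, 0, 0, 0, 0.8],
    [0, -0.09, -0.02, 0, 0, 0, 0.8],
    [0, -0.09, -0.05, 0, 0, 0, 0.8],
    [0, -0.09, -0.08, 0, 0, 0, 0.8],
    [0, -0.09, -0.11, 0, 0, 0, 0.8],
    [0, -0.09, -0.14, 0, 0, 0, 0.8],
    [0, -0.09, -0.16, 0, 0, 0, 0.8],
  ],
)

```text
clock: 7.12
ee_pos: [0.5037, -0.2096, 0.3242]
eef_rot: [-90.0, -0.0, -98.2]
ft_force: [-0.2, -0.1, -0.3]
width: 0.0684
```

```bash
cat > cg.py <<'E'
from bench import arm
from h import *
import sys
back=float(sys.argv[1]);gz=.058
s=arm.state();p,r=pose(s);print(s["clock"],p,s["eef_rot"],s["width"],s["ft_force"],s["joint_positions"])
rt=Rt(JY,-20,JY+90);ty=rt.apply([0,1,0]);print("toolY",ty)
g=jw(0,0,gz)+(.0187-back)*ty;print("target",g)
go(s,g,rt)
E
python3 cg.py .15
```

```text
7.1167 [ 0.50367714 -0.20958227  0.32415869] [-9.00494381e+01 -2.86232366e-02 -9.82280678e+01] 0.0684045068526837 [-0.23717679 -0.095278   -0.34162746] [ 32.3926484   18.53002701 -20.67140461  92.85754213   6.89503361
  69.91292988   2.0969627 ]
toolY [ 0.33877419 -0.0470088  -0.93969262]
target [ 0.58901895 -0.21862774  0.18138164]
shift [-0.0033  0.1427  0.0859] rot [ 15.81 -89.32 -15.68]
```

>>> carry_out(
  steps=[
    [0, 0, 0, 1.2, -6.7, -1.2, 0.7],
    [0, 0, 0, 2.4, -13.4, -2.4, 0.7],
    [0, 0, 0, 3.6, -20.1, -3.6, 0.7],
    [0, 0.01, 0, 4.8, -26.8, -4.7, 0.7],
    [0, 0.02, 0, 5.9, -33.5, -5.9, 0.7],
    [0, 0.03, 0, 7.1, -40.2, -7.1, 0.7],
    [0, 0.04, 0, 8.3, -46.9, -8.2, 0.7],
    [0, 0.05, 0, 9.5, -53.6, -9.4, 0.7],
    [0, 0.06, 0, 10.7, -60.3, -10.6, 0.7],
    [0, 0.07, 0, 11.9, -67, -11.8, 0.7],
  ],
)

```text
clock: 7.95
ee_pos: [0.5063, -0.2095, 0.2538]
eef_rot: [-86.8, -15.6, -30.8]
ft_force: [-0.3, 0.1, 1.3]
width: 0.0596
```

```bash
python3 cg.py .15
```

```text
7.95 [ 0.50628164 -0.20946787  0.25375327] [-86.81219163 -15.57987037 -30.81721326] 0.05956774181676669 [-0.30947787  0.11418782  1.34366162] [ 44.26162103  15.40290654 -34.26077832 113.12086875  16.72682424
  39.25453799  60.15985937]
toolY [ 0.33877419 -0.0470088  -0.93969262]
target [ 0.58901895 -0.21862774  0.18138164]
shift [0.0535 0.0918 0.0295] rot [  3.86 -21.93  -3.75]
```

>>> carry_out(
  steps=[
    [0.01, 0.018, 0.006, 1, -5.5, -1, 0.7],
    [0.02, 0.036, 0.012, 2, -11, -1.9, 0.7],
    [0.03, 0.054, 0.018, 2.9, -16.5, -2.8, 0.7],
    [0.042, 0.073, 0.024, 3.86, -21.9, -3.75, 0.7],
    [0.0535, 0.092, 0.0295, 3.86, -21.9, -3.75, 0.7],
    [0.0535, 0.092, 0.0295, 3.86, -21.9, -3.75, 0.7],
  ],
)

```text
clock: 8.45
ee_pos: [0.5901, -0.2197, 0.1786]
eef_rot: [-89.8, -19.8, -8.4]
ft_force: [0.0, 0.6, 0.1]
width: 0.0596
```

```bash
python3 cg.py 0
python3 - <<'E'
from bench import arm
import cv2,pickle
from h import *
i=arm.camera_info("wrist")
pickle.dump(i,open("w6.pkl","wb"))
cv2.imwrite("pics/w6.png",arm.snapshot("wrist")[:,:,::-1])
print(proj(i,[jw(x,y,.072) for x in(-.03,.03) for y in(-.007,.007)]+[jw(x,y,.032) for x in(-.06,.06) for y in(-.075,.075)]))
E
```

```text
8.45 [ 0.5900891  -0.21966008  0.17856776] [-89.78472435 -19.80931911  -8.36054187] 0.059573415582627534 [0.03565103 0.56173479 0.14235164] [ 42.35598146  26.88908699 -34.66039897 111.65920797  28.32107052
  28.31405582  71.94213812]
toolY [ 0.33877419 -0.0470088  -0.93969262]
target [ 0.63983508 -0.22567906  0.04042775]
shift [0.0003 0.1469 0.0007] rot [-0.06 -0.43 -0.19]
[[248.50592395 168.67651022]
 [264.22459901 168.54407783]
 [249.81664113 219.94723189]
 [263.61476231 219.83457722]
 [176.54947448 120.3120244 ]
 [335.36205419 118.93445607]
 [193.73637497 217.59069966]
 [319.52773288 216.56187692]]
```

View pics/w6.png

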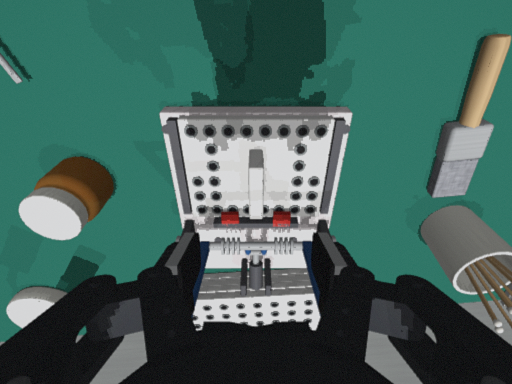

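>>> carry_out(
  steps=[
    [0, 0.025, 0, 0, -0.4, 0, 0.7],
    [0, 0.05, 0.001, 0, -0.4, 0, 0.7],
    [0, 0.075, 0.001, 0, -0.4, 0, 0.7],
    [0, 0.1, 0.001, 0, -0.4, 0, 0.7],
    [0, 0.12, 0.001, 0, -0.4, 0, 0.7],
    [0, 0.135, 0.001, 0, -0.4, 0, 0.7],
    [0, 0.143, 0.001, 0, -0.4, 0, 0.7],
    [0, 0.145, 0.001, 0, -0.4, 0, 0.7],
    [0, 0.145, 0.001, 0, -0.4, 0, 0.7],
  ],
)

```text
clock: 9.25
ee_pos: [0.638, -0.2252, 0.0455]
eef_rot: [-90.1, -19.9, -7.9]
ft_force: [-0.7, -0.1, 0.2]
width: 0.0596
```

```bash
python3 cg.py 0
python3 - <<'E'
from bench import arm
import cv2
cv2.imwrite("pics/w7.png",arm.snapshot("wrist")[:,:,::-1])
im=arm.snapshot("scene")
cv2.imwrite("pics/s7.png",cv2.resize(im[90:290,100:300],None,fx=3,fy=3)[:,:,::-1])
E
```

```text
9.25 [ 0.63802095 -0.22517315  0.04546302] [-90.05016818 -19.93147656  -7.89394512] 0.05955204208962373 [-0.72289753 -0.14440891  0.2020615 ] [ 29.21082816  39.10491955 -18.57817522 112.15899765  40.76358814
  13.35470712  60.26261267]
toolY [ 0.33877419 -0.0470088  -0.93969262]
target [ 0.63983508 -0.22567906  0.04042775]
shift [ 0.      0.0054 -0.0002] rot [ 0.05  0.01 -0.07]
```

View pics/w7.png

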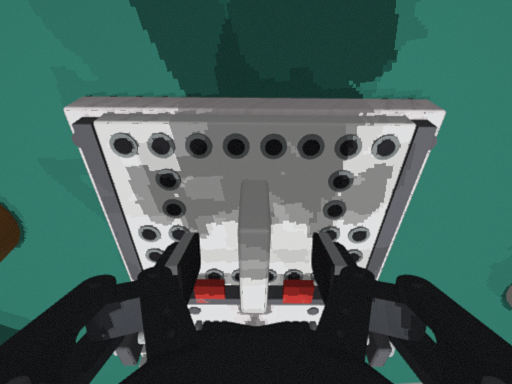

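View pics/s7.png

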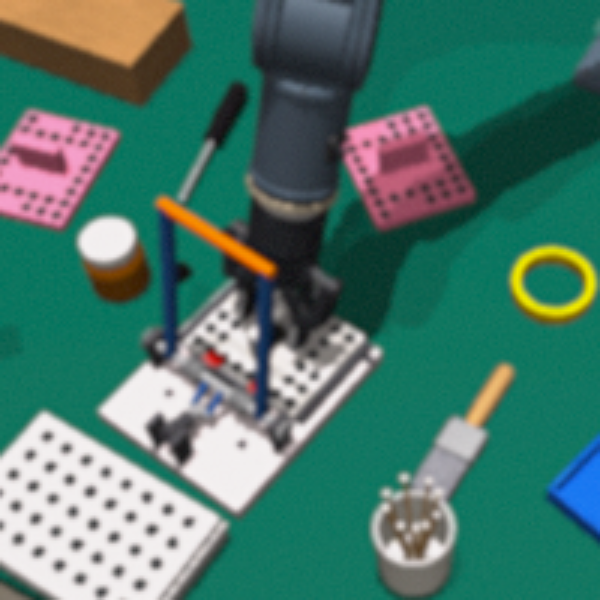

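Run:
```python
from bench import arm
from h import *
s=arm.state()
rt=Rt(JY,-12,JY+90);go(s,jw(-.004,0,.058)+.0187*rt.apply([0,1,0]),rt)
```

```text
shift [-0.0069  0.0045  0.0001] rot [ 0.07 -0.01  8.  ]
```

>>> carry_out(
  steps=[
    [-0.003, 0, 0, 0, 0, 4, 0.7],
    [-0.007, 0.002, 0, 0, 0, 8, 0.7],
    [-0.007, 0.004, 0, 0, 0, 8, 0.7],
    [-0.007, 0.0045, 0, 0, 0, 8, 0.7],
  ],
)

```text
clock: 9.68
ee_pos: [0.634, -0.2252, 0.0391]
eef_rot: [-90.0, -12.1, -8.0]
ft_force: [0.9, 0.2, 0.0]
width: 0.0596
```

Run:
```python
from bench import arm
from h import *
s=arm.state();print(s["clock"],s["ee_pos"],s["eef_rot"],s["ft_force"],s["joint_positions"])
rt=Rt(JY,-12,JY+90);go(s,jw(-.004,0,.058)+.0187*rt.apply([0,1,0]),rt)
import cv2
im=arm.snapshot("scene")
cv2.imwrite("pics/s8.png",cv2.resize(im[90:290,100:300],None,fx=3,fy=3)[:,:,::-1])
```

```text
9.6833 [ 0.63403304 -0.22516402  0.03914723] [-90.0009169  -12.14511778  -7.98299916] [0.87164204 0.20870657 0.0342758 ] [ 33.21628719  41.92905548 -26.75715377 105.29029202  36.08798081
  28.13708908  65.60232167]
shift [-0.0006 -0.0007  0.0003] rot [ 0.02 -0.08  0.15]
```

View pics/s8.png

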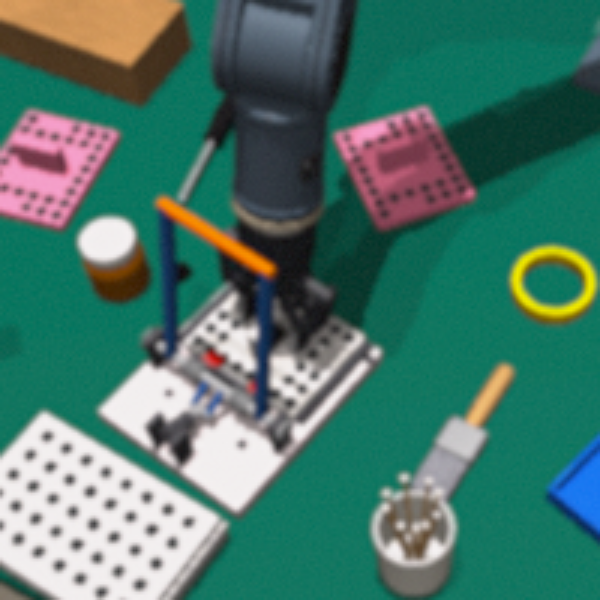

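>>> carry_out(
  steps=[
    [0, 0, 0, 0, 0, 0, 0],
    [0, 0, 0, 0, 0, 0, 0],
    [0, 0, 0, 0, 0, 0, 0],
    [0, 0, 0, 0, 0, 0, 0],
    [0, 0, 0, 0, 0, 0, 0],
    [0, 0, 0, 0, 0, 0, 0],
    [0, 0, 0, 0, 0, 0, 0],
  ],
  newtons=70,
)

```text
clock: 10.32
ee_pos: [0.6329, -0.2246, 0.0387]
eef_rot: [-90.1, -11.9, -7.9]
ft_force: [-3.2, -0.4, 6.4]
width: 0.0133
```

Run:
```python
from bench import arm
from h import *
s=arm.state();p,r=pose(s);print(s["clock"],s["ee_pos"],s["eef_rot"],s["ft_force"],s["width"])
u=jw(1,0,0)-jw(0,0,0)
print("jig -x 30mm",r.inv().apply(-.03*u).round(4),"up 1mm",r.inv().apply([0,0,.001]).round(5),"up 100",r.inv().apply([0,0,.1]).round(4))
```

```text
10.3167 [ 0.63291552 -0.22464499  0.03871854] [-90.06605665 -11.93508722  -7.8918469 ] [-3.18998105 -0.44578286  6.37498426] 0.013274475286464102
jig -x 30mm [-0.0294 -0.0062 -0.    ] up 1mm [ 0.00021 -0.00098 -0.     ] up 100 [ 0.0207 -0.0978 -0.0001]
```

>>> carry_out(
  steps=[
    [0, -0.001, 0, 0, 0, 0, 0],
    [-0.004, -0.0018, 0, 0, 0, 0, 0],
    [-0.009, -0.0029, 0, 0, 0, 0, 0],
    [-0.014, -0.0039, 0, 0, 0, 0, 0],
    [-0.019, -0.005, 0, 0, 0, 0, 0],
    [-0.024, -0.006, 0, 0, 0, 0, 0],
    [-0.0292, -0.0072, 0, 0, 0, 0, 0],
    [-0.034, -0.0082, 0, 0, 0, 0, 0],
    [-0.034, -0.0082, 0, 0, 0, 0, 0],
  ],
)

```text
clock: 11.07
ee_pos: [0.597, -0.2198, 0.0393]
eef_rot: [-90.1, -11.9, -7.9]
ft_force: [0.5, -0.3, -4.8]
width: 0.0136
```

Run:
```python
from bench import arm
from h import *
import cv2
s=arm.state();print(s["clock"],s["ee_pos"],s["eef_rot"],s["ft_force"],s["width"],s["joint_positions"])
cv2.imwrite("pics/w9.png",arm.snapshot("wrist")[:,:,::-1])
```

```text
11.0667 [ 0.59701258 -0.21982248  0.03927695] [-90.06458428 -11.85749049  -7.90378388] [ 0.4556945  -0.25554057 -4.75074083] 0.013581825945036723 [ 33.55102097  39.7313957  -25.66604178 110.61604444  37.03396682
  24.89717536  64.22363076]
```

View pics/w9.png

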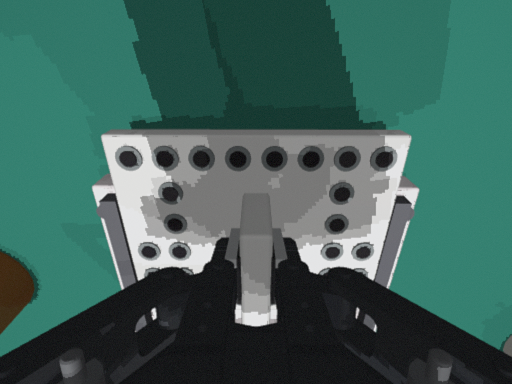

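>>> carry_out(
  steps=[
    [0.002, -0.009, 0, 0, 0, 0, 0],
    [0.004, -0.02, 0, 0, 0, 0, 0],
    [0.006, -0.035, 0, 0, 0, 0, 0],
    [0.008, -0.05, 0, 0, 0, 0, 0],
    [0.009, -0.065, 0, 0, 0, 0, 0],
    [0.01, -0.08, 0, 0, 0, 0, 0],
    [0.01, -0.095, 0, 0, 0, 0, 0],
    [0.0, -0.105, 0, 0, 0, 0, 0],
    [-0.01, -0.113, 0, 0, 0, 0, 0],
    [-0.02, -0.12, 0, 0, 0, 0, 0],
  ],
)

```text
clock: 11.95
ee_pos: [0.553, -0.2135, 0.1533]
eef_rot: [-90.1, -11.9, -7.9]
ft_force: [-0.3, -0.3, -4.4]
width: 0.0131
```

Run:
```python
from bench import arm
from h import *
import cv2
s=arm.state();print(s["clock"],s["ee_pos"],s["eef_rot"],s["ft_force"],s["width"],s["joint_positions"])
T=arm.camera_info("top");C=-T["R"].T@T["t"]
def ray(u,v,z):
    d=T["R"].T@np.linalg.inv(T["K"])@[u,v,1];return C+d*(z-C[2])/d[2]
print("cup",ray(236,118,.13),"tape",ray(242,227,.02))
cv2.imwrite("pics/w10.png",arm.snapshot("wrist")[:,:,::-1])
cv2.imwrite("pics/s10.png",arm.snapshot("scene")[:,:,::-1])
TR=np.array([.6009,.2154])
rt=Rt(-15.6,-12,-15.6+90)
g=jw(-.004,0,.175,TR,-15.6)+.0187*rt.apply([0,1,0]);go(s,g,rt)
```

```text
11.95 [ 0.55295455 -0.21348736  0.15333634] [-90.06842016 -11.91972818  -7.89904663] [-0.30173541 -0.34090491 -4.4362281 ] 0.013077001704470523 [ 42.35858605  28.77040581 -35.83668582 111.10641031  27.50203634
  35.70724122  72.62564319]
cup [0.77123301 0.01814595 0.13      ] tape [0.41763372 0.00164374 0.02      ]
shift [-0.0106 -0.0062  0.4314] rot [-1.53  7.53 -0.08]
```

View pics/s10.png

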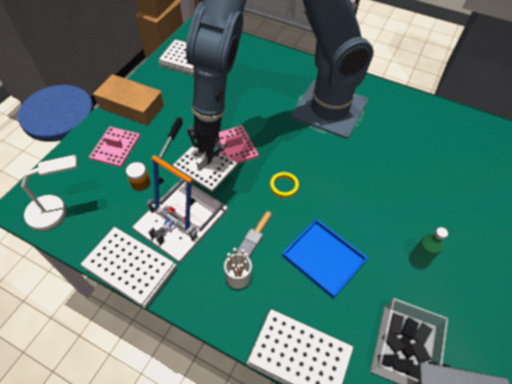

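View pics/w10.png

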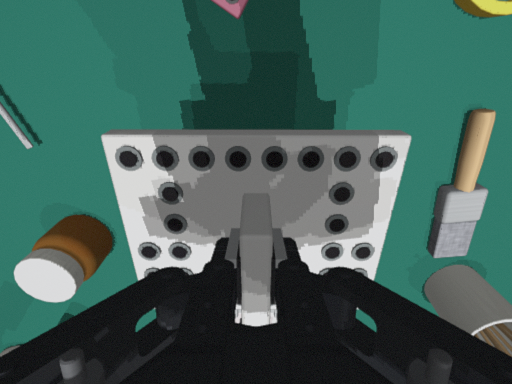

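>>> carry_out(
  steps=[
    [0, 0, 0.01, 0, 0, 0, 0],
    [0, 0, 0.03, 0, 0.5, 0, 0],
    [0, 0, 0.06, -0.2, 1, 0, 0],
    [-0.001, -0.001, 0.095, -0.3, 1.6, 0, 0],
    [-0.002, -0.002, 0.13, -0.5, 2.3, 0, 0],
    [-0.003, -0.003, 0.165, -0.6, 3, 0, 0],
    [-0.005, -0.004, 0.2, -0.7, 3.6, 0, 0],
    [-0.006, -0.005, 0.235, -0.8, 4.2, 0, 0],
    [-0.007, -0.005, 0.27, -1, 4.8, 0, 0],
    [-0.008, -0.006, 0.3, -1.1, 5.3, 0, 0],
  ],
)

```text
clock: 12.88
ee_pos: [0.5866, 0.0891, 0.1562]
eef_rot: [-89.9, -11.9, -13.2]
ft_force: [0.1, 0.4, -4.2]
width: 0.0133
```

```bash
cat > tp.py <<'E'
from bench import arm
from h import *
import sys
s=arm.state();print(s["clock"],s["ee_pos"],s["eef_rot"],s["ft_force"],s["width"],s["joint_positions"])
TR=np.array([.6009,.2154]);z=float(sys.argv[1])
rt=Rt(-15.6,-12,-15.6+90)
g=jw(-.004,0,z,TR,-15.6)+.0187*rt.apply([0,1,0]);go(s,g,rt)
E
python3 tp.py .175
```

```text
12.8833 [0.58659646 0.08910215 0.15622943] [-89.93241323 -11.91404932 -13.22776502] [ 0.10743809  0.41627125 -4.2104613 ] 0.013326248615057365 [  2.7688921   27.57593563 -28.24046923 110.47949561  31.77667985
  39.02086576  31.22800799]
shift [-0.0147 -0.0034  0.1262] rot [-0.56  2.32 -0.09]
```

>>> carry_out(
  steps=[
    [-0.003, -0.001, 0.028, -0.1, 0.6, 0, 0],
    [-0.006, -0.002, 0.055, -0.2, 1.2, 0, 0],
    [-0.01, -0.003, 0.08, -0.4, 1.8, 0, 0],
    [-0.013, -0.003, 0.1, -0.5, 2.3, 0, 0],
    [-0.0147, -0.003, 0.117, -0.5, 2.3, 0, 0],
    [-0.0147, -0.003, 0.1262, -0.5, 2.3, 0, 0],
    [-0.0147, -0.003, 0.1262, -0.5, 2.3, 0, 0],
  ],
)

```text
clock: 13.47
ee_pos: [0.6009, 0.2149, 0.156]
eef_rot: [-89.9, -11.9, -15.5]
ft_force: [0.9, 0.6, -3.3]
width: 0.0132
```

```bash
python3 tp.py .0435
python3 - <<'E'
from bench import arm
from h import *
import cv2,pickle
i=arm.camera_info("wrist");pickle.dump(i,open("w11.pkl","wb"))
cv2.imwrite("pics/w11.png",arm.snapshot("wrist")[:,:,::-1])
im=arm.snapshot("scene")
cv2.imwrite("pics/s11.png",cv2.resize(im[130:310,230:410],None,fx=3.3,fy=3.3)[:,:,::-1])
im=arm.snapshot("top")
cv2.imwrite("pics/t11.png",cv2.resize(im[110:230,120:240],None,fx=5,fy=5)[:,:,::-1])
E
```

```text
13.4667 [0.6008865  0.21492828 0.15599779] [-89.91922484 -11.88293983 -15.45655897] [ 0.8700897   0.58431072 -3.34822535] 0.013207398011543676 [-11.17450732  31.37112094 -26.57275072 102.75855299  32.4090286
  45.13129957  18.69937154]
shift [-0.0272  0.1279  0.0003] rot [-0.11  0.14 -0.12]
```

View pics/w11.png

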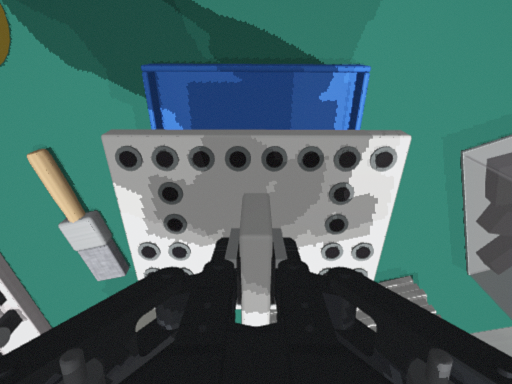

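View pics/s11.png

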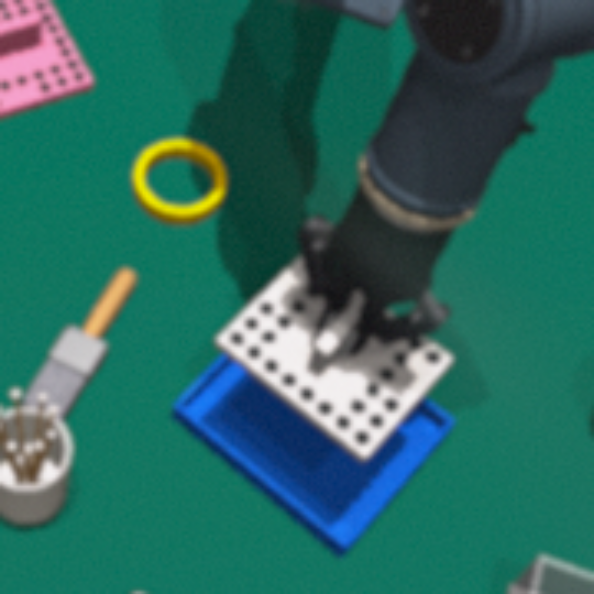

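View pics/t11.png

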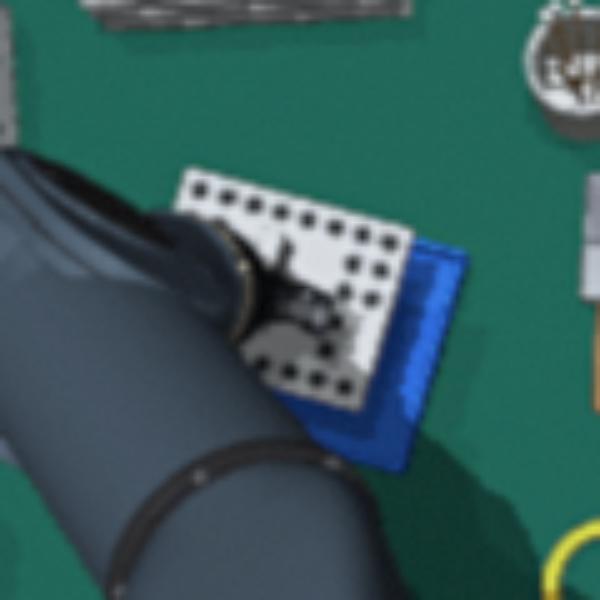

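```bash
cat > tq.py <<'E'
from bench import arm
from h import *
import sys
s=arm.state();p,r=pose(s);print(s["clock"],p,s["eef_rot"],s["ft_force"],s["width"])
a=np.radians(JY);d=np.array([.63291,-.22464])-JIG;c,q=np.cos(a),np.sin(a);l=np.array([c*d[0]+q*d[1],-q*d[0]+c*d[1]]);print("tcp in carrier",l)
rt=Rt(-15.6,-12,-15.6+90)
go(s,jw(l[0],l[1],float(sys.argv[1]),np.array([.6009,.2154]),-15.6),rt)
print("up 10mm",r.inv().apply([0,0,.01]))
E
python3 tq.py .034
```

```text
13.6167 [0.60114079 0.20967202 0.15604579] [-90.12256292 -11.91351762 -15.71231225] [ 0.4576368  -1.1473607  -4.43895154] 0.013306338104891536
tcp in carrier [-6.06391711e-04  7.73892320e-05]
shift [-0.0275  0.1189  0.0058] rot [ 0.15 -0.11 -0.09]
up 10mm [ 2.06435036e-03 -9.78458070e-03 -2.09304886e-05]
```

>>> carry_out(
  steps=[
    [-0.003, 0.01, 0.003, 0, 0, 0, 0],
    [-0.007, 0.028, 0.0055, 0, 0, 0, 0],
    [-0.012, 0.05, 0.0055, 0, 0, 0, 0],
    [-0.017, 0.072, 0.0055, 0, 0, 0, 0],
    [-0.021, 0.09, 0.0055, 0, 0, 0, 0],
    [-0.024, 0.104, 0.0055, 0, 0, 0, 0],
    [-0.0262, 0.113, 0.0055, 0, 0, 0, 0],
    [-0.0275, 0.119, 0.0055, 0, 0, 0, 0],
    [-0.0275, 0.119, 0.0055, 0, 0, 0, 0],
  ],
)

```text
clock: 14.37
ee_pos: [0.6001, 0.2161, 0.0331]
eef_rot: [-90.1, -11.9, -15.7]
ft_force: [-0.1, -0.2, -3.7]
width: 0.0131
```

```bash
python3 tq.py .024
python3 - <<'E'
from bench import arm
import cv2
cv2.imwrite("pics/w12.png",arm.snapshot("wrist")[:,:,::-1])
im=arm.snapshot("scene")
cv2.imwrite("pics/s12.png",cv2.resize(im[150:310,250:410],None,fx=3.6,fy=3.6)[:,:,::-1])
E
python3 tq.py .024
```

```text
14.3667 [0.60005038 0.21614443 0.03312245] [-90.11042507 -11.86211511 -15.68357885] [-0.1148019  -0.20014134 -3.66041659] 0.013073974491041083
tcp in carrier [-6.06391711e-04  7.73892320e-05]
shift [-0.0015  0.009  -0.0004] rot [ 0.13 -0.08 -0.14]
up 10mm [ 2.05557135e-03 -9.78643299e-03 -1.88612299e-05]
14.4667 [0.6009002  0.21686685 0.03485776] [-90.01254992 -11.96520495 -15.68920043] [ 0.22915533 -0.27439832 -3.52005764] 0.013138444010638814
tcp in carrier [-6.06391711e-04  7.73892320e-05]
shift [-0.0025  0.0106 -0.0013] rot [ 0.03 -0.09 -0.03]
up 10mm [ 2.07317635e-03 -9.78273659e-03 -2.14278526e-06]
```

View pics/w12.png

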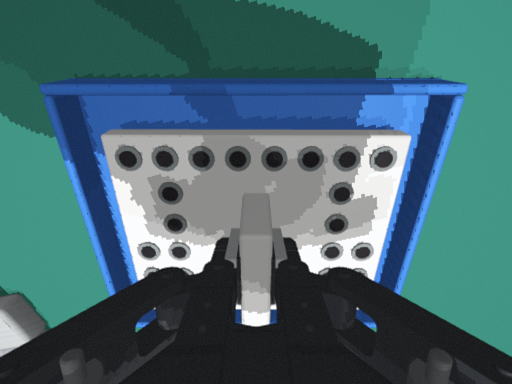

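View pics/s12.png

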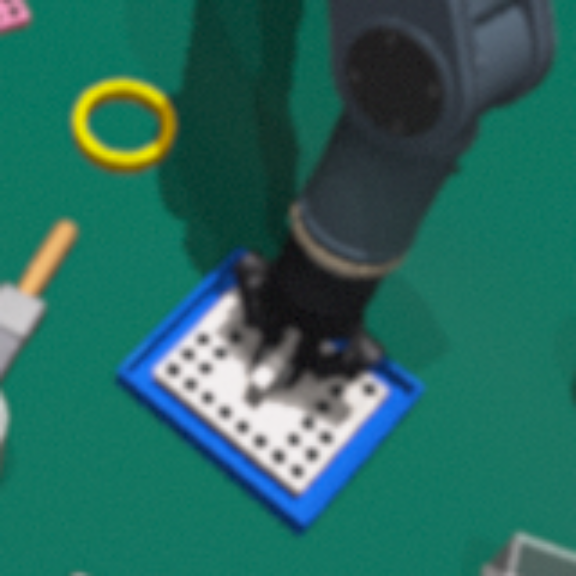

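>>> carry_out(
  steps=[
    [-0.0004, 0.002, 0, 0, 0, 0, 0],
    [-0.0008, 0.004, 0, 0, 0, 0, 0],
    [-0.0012, 0.006, 0, 0, 0, 0, 0],
    [-0.0016, 0.0075, 0, 0, 0, 0, 0],
    [-0.0018, 0.0085, 0, 0, 0, 0, 0],
    [-0.0018, 0.0085, 0, 0, 0, 0, 0],
  ],
)

```text
clock: 14.97
ee_pos: [0.6005, 0.2168, 0.0255]
eef_rot: [-90.0, -11.9, -15.7]
ft_force: [-1.0, 0.8, -4.3]
width: 0.0131
```

```bash
python3 tq.py .0235
```

```text
14.9667 [0.60045129 0.2168056  0.025527  ] [-90.0498414  -11.92540311 -15.66626492] [-0.96284821  0.83340194 -4.30922324] 0.01314833232483405
tcp in carrier [-6.06391711e-04  7.73892320e-05]
shift [-0.0002  0.002  -0.0012] rot [ 0.06 -0.06 -0.07]
up 10mm [ 2.06638005e-03 -9.78417094e-03 -8.51121868e-06]
```

>>> carry_out(
  steps=[
    [-0.0002, 0.0008, 0, 0, 0, 0, 0],
    [-0.0003, 0.0016, 0, 0, 0, 0, 0],
    [-0.0005, 0.0024, 0, 0, 0, 0, 0],
    [-0.0006, 0.003, 0, 0, 0, 0, 0],
    [-0.0006, 0.003, 0, 0, 0, 0, 0],
  ],
)

```text
clock: 15.38
ee_pos: [0.6007, 0.2169, 0.0237]
eef_rot: [-90.0, -12.0, -15.7]
ft_force: [-4.5, -2.2, 8.1]
width: 0.013
```

```bash
python3 tq.py .0235
```

```text
15.3833 [0.60068542 0.21690317 0.02372751] [-90.02893632 -11.99862974 -15.67571743] [-4.52283936 -2.16422461  8.13689712] 0.013023442299533648
tcp in carrier [-6.06391711e-04  7.73892320e-05]
shift [-0.      0.0002 -0.0013] rot [ 0.04 -0.07 -0.  ]
up 10mm [ 2.07888298e-03 -9.78152448e-03 -4.94000374e-06]
```

>>> carry_out(
  steps=[
    [0, 0, 0, 0, 0, 0, 0.15],
    [0, 0, 0, 0, 0, 0, 0.25],
    [0, 0, 0, 0, 0, 0, 0.4],
    [0, 0, 0, 0, 0, 0, 0.5],
    [0, 0, 0, 0, 0, 0, 0.5],
    [0, 0, 0, 0, 0, 0, 0.5],
    [0, 0, 0, 0, 0, 0, 0.5],
  ],
)

```text
clock: 15.97
ee_pos: [0.6007, 0.2169, 0.0226]
eef_rot: [-90.0, -11.9, -15.7]
ft_force: [-0.8, -0.6, 1.1]
width: 0.0429
```

```bash
python3 tq.py .0235
python3 - <<'E'
from bench import arm
import cv2
cv2.imwrite("pics/w13.png",arm.snapshot("wrist")[:,:,::-1])
E
```

```text
15.9667 [0.60066685 0.21686816 0.02263647] [-90.03389385 -11.93791298 -15.67423398] [-0.76438479 -0.55038914  1.06429875] 0.04293283180201087
tcp in carrier [-6.06391711e-04  7.73892320e-05]
shift [ 0.0002 -0.0008 -0.0013] rot [ 0.05 -0.07 -0.06]
up 10mm [ 2.06851626e-03 -9.78372153e-03 -5.78765182e-06]
```

View pics/w13.png

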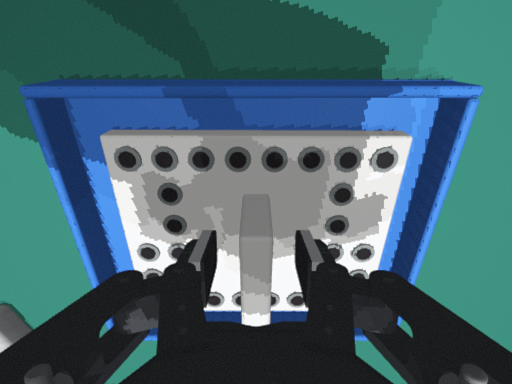

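Both fingers are clear of the rib (rib at u 240–272, pads at 212 and 298). Retreat along the tool axis.

>>> carry_out(
  steps=[
    [0, -0.01, 0, 0, 0, 0, 0.5],
    [0, -0.025, 0, 0, 0, 0, 0.5],
    [0, -0.045, 0, 0, 0, 0, 0.5],
    [0, -0.07, 0, 0, 0, 0, 0.5],
    [0, -0.095, 0, 0, 0, 0, 0.5],
    [0, -0.12, 0, 0, 0, 0, 0.5],
    [0, -0.145, 0, 0, 0, 0, 0.5],
    [-0.01, -0.165, 0, 0, 0, 0, 0.5],
    [-0.02, -0.18, 0, 0, 0, 0, 0.5],
    [-0.02, -0.18, 0, 0, 0, 0, 0.5],
  ],
)

```text
clock: 16.85
ee_pos: [0.5446, 0.2344, 0.1983]
eef_rot: [-89.8, -12.1, -15.6]
ft_force: [-0.5, 0.6, 0.9]
width: 0.0431
```

```bash
python3 tq.py .0235
python3 - <<'E'
from bench import arm
import cv2,pickle
i=arm.camera_info("wrist");pickle.dump(i,open("w14.pkl","wb"))
cv2.imwrite("pics/w14.png",arm.snapshot("wrist")[:,:,::-1])
cv2.imwrite("pics/s14.png",arm.snapshot("scene")[:,:,::-1])
E
```

```text
16.85 [0.54464881 0.23441942 0.19831286] [-89.84041786 -12.08195459 -15.56360742] [-0.48785335  0.59044463  0.92931097] 0.043085224184745655
tcp in carrier [-6.06391711e-04  7.73892320e-05]
shift [ 0.0208  0.1832 -0.0037] rot [-0.17  0.04  0.08]
up 10mm [ 2.09310598e-03 -9.77845415e-03  2.72353516e-05]
```

View pics/w14.png

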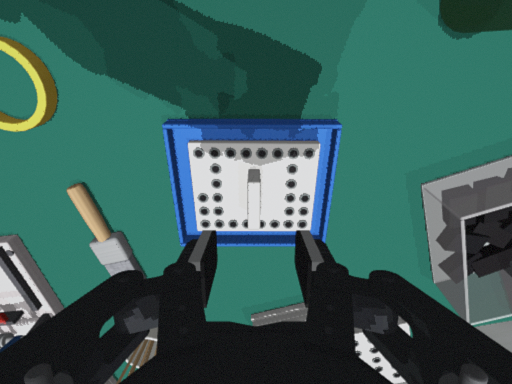

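View pics/s14.png

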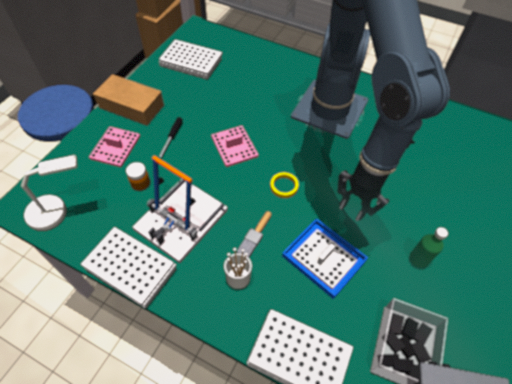

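Run:
```python
from bench import arm
from h import *
import pickle
W=pickle.load(open("w14.pkl","rb"))
c=[[-.06,-.075,.017],[-.06,.075,.017],[.06,-.075,.017],[.06,.075,.017]]
# which side is +y? project to check
x,r=fit([(W,c,np.array([(188,142),(321,142),(198,230),(311,230)]))],[.6,.21,-.27]);print("carrier",x,r)
t=[[-.081,-.096,.026],[-.081,.096,.026]]
y,r=fit([(W,t,np.array([(164,122),(342,122)]))],[.6,.21,-.27]);print("tray",y,r)
q=np.cos(y[2]),np.sin(y[2]);d=x[:2]-y[:2];print("rel",q[0]*d[0]+q[1]*d[1],-q[1]*d[0]+q[0]*d[1],x[2]-y[2])
print(arm.state()["ft_force"],np.abs(arm.state()["qvel"]).max()); arm.finish_job()
```

```text
carrier [ 0.59999533  0.21808888 -0.27332953] [-0.5 -0.2  0.4 -0.1 -0.3  0.3  0.4  0.2]
tray [ 0.59656555  0.21757229 -0.27250276] [-2.2  0.1  2.3  0.1]
rel 0.003164191036637446 0.0014206269449984197 -0.0008267638798744037
[ 0.27834831  0.40600017 -0.72198127] 1.8952972928127512
the job is handed in; nothing more can be done
```

The carrier is in the blue tray and the clamp is standing open. I handed the job in at about 17 s of robot time; no verdict is reported.

- **Clamp:** I pinched the orange bar and swung it up its arc to about 1.30 rad, then let go. It moved on to its stop and was still open in the last scene picture.
- **Carrier:** I gripped it by the rib and drew it about 36 mm out from under the lips. I carried it level to the tray, lowered it until I felt light contact (about 12 N on the floor) and released it.
- **Last checks:** The wrist-camera fit put the carrier about 3 mm and 1.5 mm from the tray's centre, turned less than 0.1°. By eye it lay flat inside the walls with the gripper clear, and the bystanders and pink look-alikes in view looked unmoved.
- **Not measured or less certain:**
  - I judged the clamp angle at rest and the carrier's flatness from pictures only.
  - The tray fit in that last check used only two rim corners and was off by about 2 pixels, so the centring is good to about 4 mm.
  - The clamp pushed back with up to about 28 N along its arm mid-swing, because my assumed arc was a few millimetres too tight. I corrected the path during the swing.

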